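# Let down and unlock the pressure cooker

## Robot

A 6-joint arm with a two-finger parallel gripper is mounted at the origin on a cart in front of the work surface, level with it; the furniture and walls round the work are solid. World frame = base frame: x ahead of the robot, y to its left, z up, the work surface at z = 0. Lengths are in m, angles in rad, forces in N, time in s.
With the tool pointing down it reaches from about 0.325 to 0.85 m from the base axis. Payload 15.5 kg.
Tool frame: the origin (TCP) lies between the finger pads; the fingertips stand 17 mm ahead of it and the grasp point (between the pads) lies 2 mm behind it; z points along the fingers, y is the line along which they close (so a half turn about z gives the same grasp; the last joint's range is limited). The gripper opens to 91 mm and grips with 3 to 60 N. Pads are 32 mm wide; open, the fingers measure 118 mm over their backs; the gripper's body (76 mm by 178 mm) begins 60 mm behind the grasp point.
Start: joints at [-1.427, 0.494, 1.345, -0, 1.302, -0.096], TCP at [0.148, -0.607, 0.231] pointing down, gripper open.
Joint ranges: [-2.91, 2.91], [-0.82, 2.16], [0.22, 2.67], [-1.22, 4.37], [0.12, 2.79], [-3.08, 3.08]. Speed limits (rad/s): [1.89, 1.89, 2.57, 3.01, 3.01, 3.01].

## Interface

Orientations are given as a unit quaternion [x, y, z, w].
In Python, from plant import ctrl gives the robot as it stands.
- The arm moves only by the tool drive_tool, never from a script. Its argument "rows" is a list that holds one entry, the list of rows, each a list of 7 numbers: the shift along the tool's x, y, z in m, then the turn, a rotation vector about the tool's x, y, z in rad, then the finger opening in m, from 0 to 0.0912. In form: [[[tx, ty, tz, rx, ry, rz, grip], ...]]. A call has 1 to 10 rows; each row is the pose to reach, as a shift and turn from the pose commanded when the call began, along the tool's axes at that moment; what a row does not reach only later rows make up. A row lasts 1/8 s, in which the tool goes at most 62.5 mm and 10.7 degrees, less where a joint would pass 70% of its speed; a pose out of reach is approached as far as the arm can. A call with a gripper value outside its range is refused whole. The fingers move at their own pace and stop on an object; "grip_force" is the grip in N (left out, the last holds). Time passes only in rows, so rows that repeat a pose let the fingers close. It gives the time, the measured TCP pose, the force, the opening and the grip force at its end, in the units of the state.
- ctrl.read_state(): the state, without advancing time (a new reading comes with each control period).
- ctrl.get_image(name): name is "scene" or "side" or "wrist"; returns a dict with "color" (384x512x3 uint8, red, green, blue), "camera_matrix" (3x3 intrinsics, pixels), "pose" (4x4, takes a point from camera to world coordinates); the wrist camera has in their place "T_tool_cam" (4x4, takes a point from camera to tool coordinates, whose origin is the TCP and whose axes are the flange's). Camera axes: x right, y up, looking along -z (the intrinsics and any distortion apply to the point x, -y, -z); pixel columns grow to the right and rows downward; lengths in m; the calibration is good to about 2 mm. A picture is of the moment at which its call begins: read the wrist's pose just before it. There is no depth.
- ctrl.hand_in(): hands the job in; it is judged then, once.
The state is a dict: "time_s": time; "joint_pos": joint angles; "qd": joint speeds; "joint_efforts": joint torques, N m; "position": TCP position; "tcp_rot": TCP orientation; "contact_force": force on the tool from outside, world axes, zero at the start; "ft_torque": the same for the moment, N m; "opening": opening from 0.0 (shut) to 1.0 (fully open); "gripper_force": force on a finger pad.
Only numpy, scipy, OpenCV 4.12 (cv2) and the standard library are available. Lean on these libraries where they do the work, as an engineer would, in place of code of your own. Each camera call takes 0.05 s, during which the arm holds its last target. There are 200 camera calls.

## Task

The pressure cooker on the hob has finished; make it ready to open with fingertip pushes alone, lifting nothing. Press down the round steam button on its lid and keep it down until the small steel pin at the root of the handle has sunk in, then push the lock key on the lid's handle in towards the lid as far as it goes, and then push the lid's handle sideways, counter-clockwise seen from above, round to its stop. Leave the lid on, and do not shift the cooker or the things standing around it.

Things in the scene. Friction and masses are not known exactly. Their poses are not given: they have to be found in the camera images.
- cooker: steel pressure cooker, 4.5 kg, loose at the left of the hob. Origin: middle of the pot's underside (z up; heights below are above it); the lid turns about this z axis. Pot radius 105 mm, lid 118. x points out along the pot's black handle (24 wide, out to 268 mm, top 108 mm high), which runs roughly to the robot's right, below the lid's handle, and stays put. A short helper handle is opposite
- steam_button (a joint): stroke of the steam button, 0 up to 0.007 m fully down; a spring returns it; held down with 5 N at first, then 3 N. While it is held down the pin sinks, in 1.5 to 2 s (it stops where it is when the button is let go)
- steam_top (a point): middle of the top of the round grey steam button (34 mm across, in a black collar 48 mm across that stands 9 mm lower than the unpressed button); 35 mm from the lid's axis towards the lid's handle, 161 mm high when up. It is pressed straight down
- pressure_pin (a joint): stroke of the indicator pin, 0 standing up (pressure) to 0.006 m sunk; once sunk it stays. While it stands up it blocks the lock key inside the handle
- pin_tip (a point): top of the steel indicator pin, 9 mm across, at the root of the lid's handle, 102 mm from the lid's axis; 166 mm high when up, 9 mm above the flat top of the handle
- lock_slide (a joint): stroke of the lock key, 0 locked to 0.012 m unlocked; it slides along the handle towards the lid's axis, needs 2 to 3 N and stays where it is left. With the pin up it stops after 2 mm. While locked, its bolt keeps the lid from turning
- lock_face (a point): middle of the outer face of the grey lock key's upright tab (it looks to the handle's free end and is the face to push), 160 mm from the lid's axis when locked, 169 mm high. The tab is 26 mm wide across the handle and 11 mm thick; its top is 176 mm high, 19 mm above the flat handle top (157 mm) that runs on behind it
- cooker_lid (a joint): angle of the lid, 0 closed (its handle above the pot's handle) to 0.5 rad at the stop, growing counter-clockwise seen from above; stiff (0.45 Nm) and stays where it is left
- lid_grip (a point): middle of the grip of the lid's handle, 222 mm from the lid's axis, 142 mm high. The grip is a black bar 32 mm wide and 30 mm tall (127 to 157 mm high), 166 to 278 mm from the axis; push on its clockwise side face, with the fingertips above the pot's handle. Axes: x out along the lid's handle, z up
- saucepan: lidded steel saucepan, bowl 157 mm across, 129 mm tall with its knob, loose on the right front of the hob, its handle to the front; origin under the middle of pan and handle together. Leave alone
- green_bowl: green bowl, 150 mm across, 77 mm tall, loose on the right rear of the hob; origin under its middle. Leave alone
- spice_jar: small spice jar, 41 mm across, 105 mm tall, loose on the worktop left of the hob; origin under its middle. Leave alone
- dark_spice_jar: a second spice jar of the same size beside it; origin under its middle. Leave alone
- jug: clear measuring jug, 120 x 169 mm with its handle, 135 mm tall, loose on the worktop at the left front; origin under its middle. Leave alone
- spotted_mug: white spotted mug, 82 mm across, 91 mm tall, loose on the worktop right of the hob; origin under its middle. Leave alone

How it is judged:
On the way, in this order (a step that is already met when the one before it is completed fails the run):
1. the steam button is held down until the pin has sunk (value of joint steam_button above 0.004 m and value of joint pressure_pin above 0.005 m and value of joint lock_slide below 0.004 m), for 0.1 s.
2. the lock key is pushed home towards the lid, the lid still closed (value of joint lock_slide above 0.0095 m and value of joint pressure_pin above 0.005 m and value of joint cooker_lid below 0.1 rad), for 0.1 s.
3. the lid's handle is pushed round to its stop (value of joint cooker_lid above 0.44 rad), for 0.2 s.
At the end, for the whole second after the job is handed in: Lid turned to within 0.06 rad of its stop, lock key within 2.5 mm of home, pin sunk (5 of 6 mm), steam button up again, cooker at rest, level and less than 30 mm from where it stood (value of joint cooker_lid above 0.44 rad and value of joint lock_slide above 0.0095 m and value of joint pressure_pin above 0.005 m and value of joint steam_button below 0.0015 m and linear speed of cooker below 0.02 m/s and angle between cooker's own z axis and vertical below 0.06 rad and distance of cooker from where it was at the start of the episode below 0.03 m); the robot touches nothing.
It fails at once if the cooker is lifted or tipped (height (world z) of cooker above 0.05 m or angle between cooker's own z axis and vertical above 0.12 rad).
It fails at once if the cooker is shifted by more than 30 mm (distance of cooker from where it was at the start of the episode above 0.03 m).
It fails at once if a thing standing around is lifted or moved by more than 25 mm (distance of any of saucepan, green_bowl, spice_jar, dark_spice_jar, jug, spotted_mug from where it was at the start of the episode above 0.025 m).
It fails at once if a thing standing around is tipped (angle between any of saucepan, green_bowl, spice_jar, dark_spice_jar, jug, spotted_mug's own z axis and vertical above 0.35 rad).
It also fails if it takes over 58 s, if anything falls off the work surface, if the arm or the gripper's body presses on something with over 40 N, if the wrist force passes 120 N, or if a joint passes its speed limit or range.

## Working session

There is one attempt and no reset: what is moved stays moved. The work goes in short steps, Python scripts to look and compute and a tool call to move; the robot and the scene stay as the last step left them, time stands still between calls to the robot, and variables do not carry over. Pictures are saved under pics/ and viewed, at most 10 in all, crops included, and the job is handed in when it is done.

Besides the shell and the picture viewer there is one more tool, called after "Call:" by a JSON object that holds its "fn" and its "kwargs". drive_tool: Moves the arm, as the interface text tells. Its arguments: {"type":"object","properties":{"rows":{"type":"array","items":{"type":"array","items":{"type":"array","items":{"type":"number"}}}},"grip_force":{"type":"number"}},"required":["rows"]}

```bash
mkdir -p pics; python3 - <<'E'
from plant import ctrl
import cv2,numpy as np
s=ctrl.read_state()
print(s)
for n in("scene","side"):
    d=ctrl.get_image(n); cv2.imwrite(f"pics/{n}.png",d["color"][:,:,::-1]); np.savez(f"pics/{n}.npz",**d)
    print(n,d["camera_matrix"],d["pose"],d.keys())
E
```

```text
{'time_s': 0.0, 'joint_pos': array([-1.42749490e+00,  4.94228187e-01,  1.34615958e+00,  6.79595556e-06,
        1.30247535e+00, -9.54952609e-02]), 'qd': array([ 0.00112211,  0.00182643,  0.00090435, -0.00068056,  0.00032057,
       -0.00109928]), 'joint_efforts': array([ 9.94538896e-04, -8.78819132e+01, -3.81848323e+01,  7.07379472e-02,
        5.33324573e-02, -1.83416055e-04]), 'position': array([ 0.14778876, -0.60689602,  0.23030063]), 'tcp_rot': array([ 9.92880389e-01,  1.19113935e-01, -1.19076369e-05, -6.35127188e-04]), 'contact_force': array([-0.33356505,  0.00674204, -0.05187947]), 'ft_torque': array([-0.00483624,  0.07635723, -0.03198359]), 'gripper_force': 0.0, 'opening': 0.9999704130205764}
scene [[413.68545861   0.         256.03789267]
 [  0.         413.68545861 193.2590496 ]
 [  0.           0.           1.        ]] [[-0.61962565  0.58701748 -0.52103218 -0.15018584]
 [-0.78486618 -0.45746524  0.41798402  0.6168201 ]
 [ 0.00700982  0.66793416  0.74418736  1.05536651]
 [ 0.          0.          0.          1.        ]] dict_keys(['color', 'camera_matrix', 'pose'])
side [[379.47425636   0.         258.17168156]
 [  0.         379.47425636 191.97442142]
 [  0.           0.           1.        ]] [[ 0.26046582  0.75103027 -0.60672159 -0.25668833]
 [-0.96535434  0.2128456  -0.1509561  -0.10915333]
 [ 0.01576542  0.62502023  0.78044933  1.09550276]
 [ 0.          0.          0.          1.        ]] dict_keys(['color', 'camera_matrix', 'pose'])
```

View pics/scene.png

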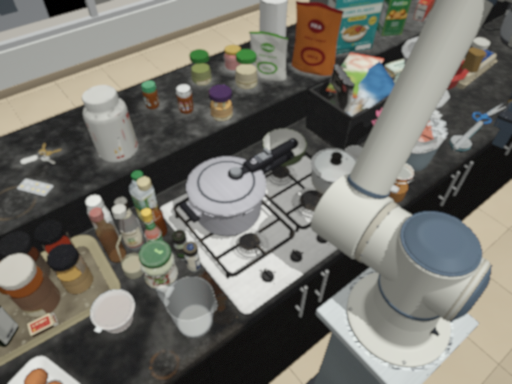

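View pics/side.png

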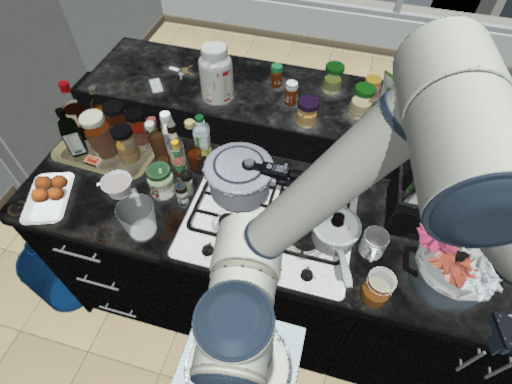

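The scene view shows the cooker's lid centred near (228,187), with its handle running to about (295,147). In the side view the lid is near (240,170), with the button near (249,165) and the arm hiding the handle's end. I'll enlarge both.

```bash
python3 - <<'E'
import cv2,numpy as np
a=cv2.imread("pics/scene.png")[130:240,175:310]; b=cv2.imread("pics/side.png")[130:240,195:330]
cv2.imwrite("pics/c1.png",np.vstack([np.hstack([cv2.resize(i,(400,326),interpolation=2) for i in(a,b)])]))
E
```

```text
(no output)
```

View pics/c1.png

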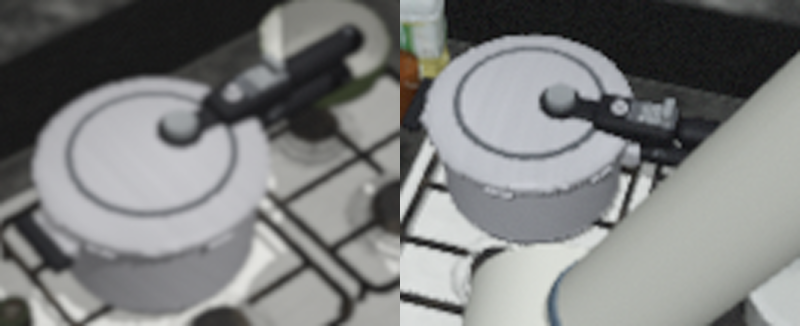

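Left crop (scene): button at full-frame (236.4,171.2), pin at (253.6,161.0). Right crop (side): button at (249.7,163.1), pin at (269.2,166.1). I'll triangulate these.

```bash
cat > h.py <<'E'
import numpy as np
def ray(K,T,uv):
    d=np.array([(uv[0]-K[0,2])/K[0,0],-(uv[1]-K[1,2])/K[1,1],-1]); d=T[:3,:3]@d
    return T[:3,3],d/np.linalg.norm(d)
def tri(rs):
    P=[np.eye(3)-np.outer(d,d) for o,d in rs]
    X=np.linalg.solve(sum(P),sum(p@r[0] for p,r in zip(P,rs)))
    return X,[np.linalg.norm(p@(X-r[0])) for p,r in zip(P,rs)]
def plane(r,z): return r[0]+r[1]*(z-r[0][2])/r[1][2]
E
python3 - <<'E'
from h import *
S,D=[np.load(f"pics/{n}.npz") for n in("scene","side")]
r=lambda d,uv:ray(d["camera_matrix"],d["pose"],uv)
for a,b in(((236.4,171.2),(249.7,163.1)),((253.6,161),(269.2,166.1))): print(tri([r(S,a),r(D,b)]))
E
```

```text
(array([0.55690405, 0.12370786, 0.19127508]), [np.float64(0.0015580850189405014), np.float64(0.0015580850189404506)])
(array([0.55799691, 0.05882293, 0.19443432]), [np.float64(0.001076543859641477), np.float64(0.001076543859641386)])
```

```bash
cat >> h.py <<'E'
from scipy.spatial.transform import Rotation as Ro
def shift(s,p,yaw=0):
    R=Ro.from_quat(s["tcp_rot"]); T=Ro.from_euler("z",yaw)*Ro.from_quat([1,0,0,0])
    return np.round(R.inv().apply(np.array(p)-s["position"]),4),np.round((R.inv()*T).as_rotvec(),4)
E
python3 - <<'E'
from h import *
from plant import ctrl
s=ctrl.read_state(); print(shift(s,[.557,.03,.34]))
E
```

```text
(array([ 0.5483, -0.5222, -0.109 ]), array([-0.0011,  0.    ,  0.2388]))
```

Call:
{"fn": "drive_tool", "kwargs": {"rows": [[[0,0,-0.06,0,0,0,0],[0.03,-0.03,-0.109,0,0,0.1,0],[0.548,-0.522,-0.109,0,0,0.239,0],[0.548,-0.522,-0.109,0,0,0.239,0],[0.548,-0.522,-0.109,0,0,0.239,0],[0.548,-0.522,-0.109,0,0,0.239,0],[0.548,-0.522,-0.109,0,0,0.239,0],[0.548,-0.522,-0.109,0,0,0.239,0],[0.548,-0.522,-0.109,0,0,0.239,0],[0.548,-0.522,-0.109,0,0,0.239,0]]]}}

```text
time_s: 1.35
position: [0.4406, -0.1501, 0.3394]
tcp_rot: [1.0, -0.0, 0.0, 0.0]
contact_force: [1.2, -1.1, 0.1]
opening: 0.003
gripper_force: 0.0
```

Call:
{"fn": "drive_tool", "kwargs": {"rows": [[[0.116,-0.18,0,0,0,0,0],[0.116,-0.18,0,0,0,0,0],[0.116,-0.18,0,0,0,0,0],[0.116,-0.18,0,0,0,0,0],[0.116,-0.18,0,0,0,0,0],[0.116,-0.18,0,0,0,0,0]]]}}

```text
time_s: 2.1
position: [0.5554, 0.0275, 0.3392]
tcp_rot: [1.0, -0.0, -0.0, 0.0]
contact_force: [-0.2, -1.2, 0.2]
opening: 0.002
gripper_force: 0.0
```

```bash
python3 - <<'E'
from plant import ctrl
import cv2,numpy as np
s=ctrl.read_state(); d=ctrl.get_image("wrist"); cv2.imwrite("pics/w1.png",cv2.resize(d["color"][:,:,::-1],(800,600),interpolation=2)); np.savez("pics/w1.npz",p=s["position"],q=s["tcp_rot"],**d)
print(s["position"],s["tcp_rot"],d["T_tool_cam"],d["camera_matrix"],d.keys())
E
```

```text
[0.55542624 0.02746811 0.33916786] [ 9.99999913e-01 -1.38132216e-04 -3.74612023e-04  1.21886552e-04] [[-5.79571795e-04  9.62810212e-01  2.70178013e-01  7.71566627e-02]
 [ 9.99999760e-01  6.60451736e-04 -2.08447831e-04 -1.10678163e-03]
 [-3.79135238e-04  2.70177828e-01 -9.62810364e-01 -1.53767470e-01]
 [ 0.00000000e+00  0.00000000e+00  0.00000000e+00  1.00000000e+00]] [[321.83105363   0.         254.49224171]
 [  0.         321.83105363 191.13220515]
 [  0.           0.           1.        ]] dict_keys(['color', 'camera_matrix', 'T_tool_cam'])
```

View pics/w1.png

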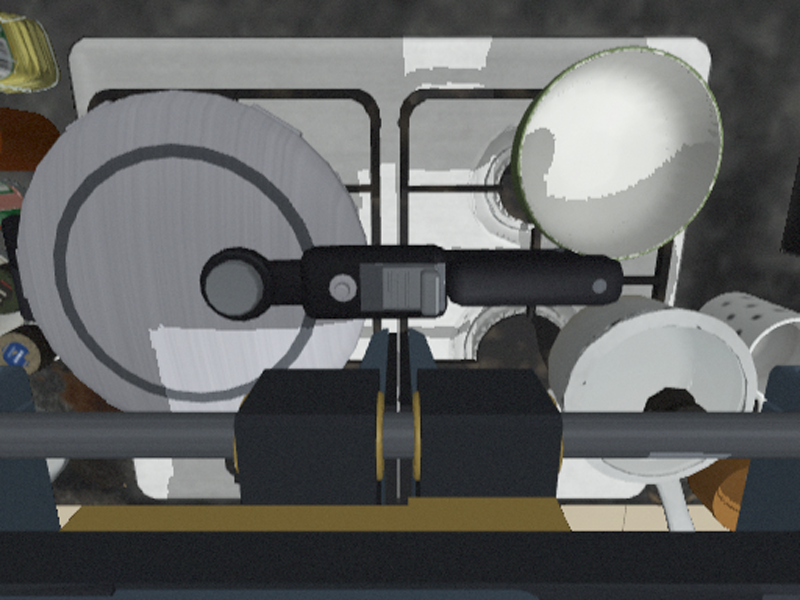

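The wrist view (800×600) shows the button at (233,286), the pin at (342,288), the outer edge of the tab at (446,290) and the handle's end at (620,278). The bowl's rim comes close to the handle on its far side.

```bash
python3 - <<'E'
from h import *
w=np.load("pics/w1.npz"); T=np.eye(4);T[:3,:3]=Ro.from_quat(w["q"]).as_matrix();T[:3,3]=w["p"]; T=T@w["T_tool_cam"]
P={}
for n,u,v,z in(("but",233,286,.19),("pin",342,288,.195),("tab",446,287,.205),("end",622,279,.186),("bowlrim_near",600,250,.1),("bowl_left",515,150,.1),("pan_top",660,300,.12)):
    P[n]=plane(ray(w["camera_matrix"],T,(u/1.5625,v/1.5625)),z); print(n,P[n].round(4))
S,D=[np.load(f"pics/{n}.npz") for n in("scene","side")]
W=lambda u,v:ray(w["camera_matrix"],T,(u/1.5625,v/1.5625))
r=lambda d,uv:ray(d["camera_matrix"],d["pose"],uv)
print(tri([r(S,(236.4,171.2)),r(D,(249.7,163.1)),W(233,286)]))
print(tri([r(S,(253.6,161)),r(D,(269.2,166.1)),W(342,288)]))
E
```

```text
but [0.5557 0.1307 0.19  ]
pin [0.5557 0.0625 0.195 ]
tab [ 5.588e-01 -1.000e-04  2.050e-01]
end [ 0.559  -0.1123  0.186 ]
bowlrim_near [ 0.5619 -0.1315  0.1   ]
bowl_left [ 0.6378 -0.0596  0.1   ]
pan_top [ 0.5265 -0.1739  0.12  ]
(array([0.55589181, 0.12584699, 0.19347845]), [np.float64(0.0014669088252010705), np.float64(0.0033242009530949634), np.float64(0.0036589466665258572)])
(array([0.55620281, 0.0603407 , 0.19660456]), [np.float64(0.0010925000508554131), np.float64(0.002171819128180443), np.float64(0.0019728478169128826)])
```

Call:
{"fn": "drive_tool", "kwargs": {"rows": [[[0,-0.06,0.03,0,0,0,0],[0,-0.1,0.08,0,0,0,0],[0,-0.1,0.115,0,0,0,0],[0,-0.1,0.115,0,0,0,0],[0,-0.1,0.12,0,0,0,0],[0,-0.1,0.125,0,0,0,0],[0,-0.1,0.125,0,0,0,0]]]}}

```text
time_s: 3.02
position: [0.5564, 0.1275, 0.2151]
tcp_rot: [1.0, -0.0, 0.001, -0.0]
contact_force: [0.4, -0.2, 1.5]
opening: 0.004
gripper_force: 0.8
```

Call:
{"fn": "drive_tool", "kwargs": {"rows": [[[0,0,0.002,0,0,0,0],[0,0,0.004,0,0,0,0],[0,0,0.006,0,0,0,0],[0,0,0.008,0,0,0,0],[0,0,0.008,0,0,0,0]]]}}

```text
time_s: 3.65
position: [0.5565, 0.1279, 0.2082]
tcp_rot: [1.0, -0.0, 0.001, 0.0]
contact_force: [-6.1, -3.8, 30.1]
opening: 0.005
gripper_force: 14.6
```

Call:
{"fn": "drive_tool", "kwargs": {"rows": [[[0,0,-0.001,0,0,0,0],[0,0,-0.001,0,0,0,0],[0,0,-0.001,0,0,0,0],[0,0,-0.001,0,0,0,0],[0,0,-0.001,0,0,0,0],[0,0,-0.001,0,0,0,0]]]}}

```text
time_s: 4.4
position: [0.5564, 0.1279, 0.2084]
tcp_rot: [1.0, -0.0, 0.001, 0.0]
contact_force: [-1.9, -3.0, 18.7]
opening: 0.008
gripper_force: 9.1
```

```bash
python3 - <<'E'
from plant import ctrl
import cv2,numpy as np
s=ctrl.read_state(); d=ctrl.get_image("wrist")
e=ctrl.get_image("side");f=ctrl.get_image("scene")
c=lambda i:cv2.resize(i["color"][130:220,190:300,::-1],(400,327),interpolation=2)
cv2.imwrite("pics/w2.png",np.vstack([cv2.resize(d["color"][60:,:,::-1],(400,253)),c(f)]) if 0 else np.hstack([cv2.resize(d["color"][100:260,180:380,::-1],(400,320)),c(f)[:320]]))
print(s["position"],s["contact_force"],s["time_s"])
E
```

```text
[0.55644059 0.12789422 0.20841268] [-1.91170061 -3.01502025 18.7226833 ] 4.4
```

View pics/w2.png

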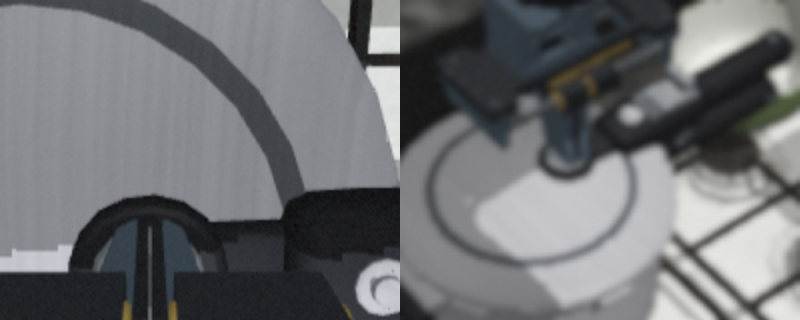

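The fingertips sit inside the collar with the button on its stop. I'll keep holding.

Call:
{"fn": "drive_tool", "kwargs": {"rows": [[[0,0,0,0,0,0,0],[0,0,0,0,0,0,0],[0,0,0,0,0,0,0],[0,0,0,0,0,0,0],[0,0,0,0,0,0,0],[0,0,0,0,0,0,0],[0,0,0,0,0,0,0],[0,0,0,0,0,0,0],[0,0,0,0,0,0,0],[0,0,0,0,0,0,0]]]}}

```text
time_s: 5.8
position: [0.5564, 0.1279, 0.2084]
tcp_rot: [1.0, -0.0, 0.001, 0.0]
contact_force: [-1.5, -3.3, 17.9]
opening: 0.003
gripper_force: 9.0
```

Call:
{"fn": "drive_tool", "kwargs": {"rows": [[[0,0,0,0,0,0,0],[0,0,0,0,0,0,0],[0,0,0,0,0,0,0],[0,0,0,0,0,0,0],[0,0,0,0,0,0,0],[0,0,0,0,0,0,0],[0,0,0,0,0,0,0],[0,0,0,0,0,0,0],[0,0,0,0,0,0,0],[0,0,0,0,0,0,0]]]}}

```text
time_s: 7.05
position: [0.5565, 0.1279, 0.2084]
tcp_rot: [1.0, -0.0, 0.001, 0.0]
contact_force: [-2.3, -4.7, 18.2]
opening: 0.002
gripper_force: 9.0
```

Call:
{"fn": "drive_tool", "kwargs": {"rows": [[[0,0,-0.03,0,0,0,0],[0,0,-0.06,0,0,0,0],[0,0.05,-0.06,0,0,0,0],[0.001,0.11,-0.06,0,0,0,0],[0.001,0.158,-0.06,0,0,0,0],[0.001,0.158,-0.06,0,0,0,0],[0.001,0.158,-0.06,0,0,0,0]]]}}

```text
time_s: 7.92
position: [0.5566, -0.0296, 0.2671]
tcp_rot: [1.0, -0.0, -0.0, -0.0]
contact_force: [-0.7, 0.6, -0.9]
opening: 0.008
gripper_force: 0.0
```

```bash
python3 - <<'E'
from plant import ctrl
import cv2,numpy as np
s=ctrl.read_state(); d=ctrl.get_image("wrist"); f=ctrl.get_image("scene")
c=cv2.resize(f["color"][120:220,200:325,::-1],(400,320),interpolation=2)
cv2.imwrite("pics/w3.png",np.hstack([cv2.resize(d["color"][100:356,100:420,::-1],(400,320)),c]))
print(s["position"],s["contact_force"],s["time_s"])
E
```

```text
[ 0.55662743 -0.029583    0.26707559] [-0.65378018  0.55405915 -0.93448524] 7.925
```

View pics/w3.png

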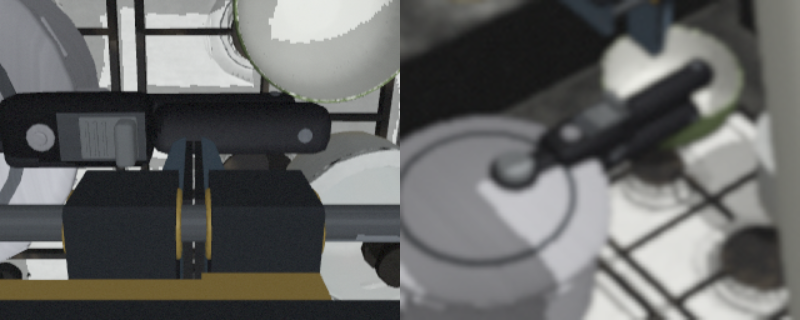

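The pin now looks sunk. I'll lower behind the tab and push it toward the lid (+y).

Call:
{"fn": "drive_tool", "kwargs": {"rows": [[[0.001,0,0.03,0,0,0,0],[0.001,0,0.043,0,0,0,0],[0.001,0,0.048,0,0,0,0],[0.001,0,0.048,0,0,0,0],[0.001,-0.01,0.048,0,0,0,0],[0.001,-0.015,0.048,0,0,0,0],[0.001,-0.018,0.048,0,0,0,0],[0.001,-0.018,0.048,0,0,0,0]]]}}

```text
time_s: 9.02
position: [0.5579, -0.0118, 0.2195]
tcp_rot: [1.0, 0.0, 0.0, 0.0]
contact_force: [-0.4, -1.0, -0.6]
opening: 0.006
gripper_force: 0.0
```

Call:
{"fn": "drive_tool", "kwargs": {"rows": [[[0,-0.002,0,0,0,0,0],[0,-0.004,0,0,0,0,0],[0,-0.006,0,0,0,0,0],[0,-0.008,0,0,0,0,0],[0,-0.008,0,0,0,0,0]]]}}

```text
time_s: 9.65
position: [0.5579, -0.0039, 0.2194]
tcp_rot: [1.0, -0.0, -0.0, 0.0]
contact_force: [0.4, -1.3, -0.3]
opening: 0.006
gripper_force: 0.5
```

Call:
{"fn": "drive_tool", "kwargs": {"rows": [[[0,-0.002,0,0,0,0,0],[0,-0.004,0,0,0,0,0],[0,-0.006,0,0,0,0,0],[0,-0.006,0,0,0,0,0]]]}}

```text
time_s: 10.15
position: [0.5579, 0.0022, 0.2194]
tcp_rot: [1.0, -0.0, -0.0, -0.0]
contact_force: [-0.2, -1.2, 0.1]
opening: 0.002
gripper_force: 0.4
```

Call:
{"fn": "drive_tool", "kwargs": {"rows": [[[0,-0.002,0,0,0,0,0],[0,-0.004,0,0,0,0,0],[0,-0.006,0,0,0,0,0],[0,-0.006,0,0,0,0,0]]]}}

```text
time_s: 10.65
position: [0.5579, 0.0067, 0.2196]
tcp_rot: [1.0, -0.0, 0.0, 0.001]
contact_force: [-1.4, -14.3, 2.3]
opening: 0.005
gripper_force: 7.3
```

Firm stop at y=0.0067. I'll back off and check how far the key has travelled.

Call:
{"fn": "drive_tool", "kwargs": {"rows": [[[0,0.01,0,0,0,0,0],[0,0.02,-0.02,0,0,0,0],[0,0.03,-0.07,0,0,0,0],[0,0.035,-0.12,0,0,0,0],[0,0.035,-0.12,0,0,0,0],[0,0.035,-0.12,0,0,0,0]]]}}

```text
time_s: 11.4
position: [0.5577, -0.0269, 0.3389]
tcp_rot: [1.0, -0.0, -0.0, -0.0]
contact_force: [-0.5, -0.4, -0.1]
opening: 0.004
gripper_force: 0.0
```

```bash
python3 - <<'E'
from plant import ctrl
import cv2,numpy as np
s=ctrl.read_state(); d=ctrl.get_image("wrist"); np.savez("pics/w4.npz",p=s["position"],q=s["tcp_rot"],**d)
cv2.imwrite("pics/w4.png",cv2.resize(d["color"][:,:,::-1],(800,600),interpolation=2))
print(s["position"],s["contact_force"],s["time_s"])
E
```

```text
[ 0.55767335 -0.0269229   0.33890375] [-0.49076764 -0.43774848 -0.06318482] 11.4
```

View pics/w4.png

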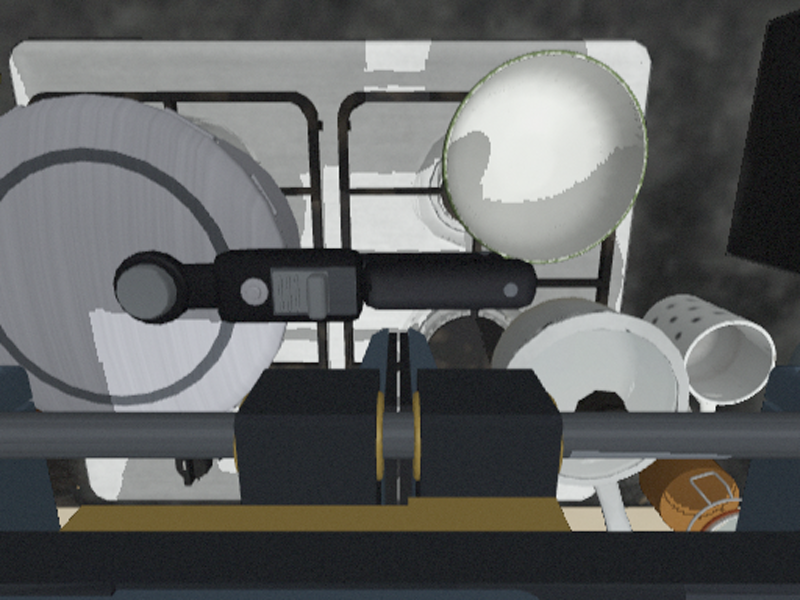

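The tab has moved well in: tab edge to pin is now 74 px, against 104 px before, so the key is home. The handle is still closed, with the button at (147,287) and the end at (535,283). Next is the side push.

```bash
python3 - <<'E'
from h import *
A=np.array([.5555,.164]);r=.215
for a,h in((0,.046),(0,.033),(.1,.032),(.2,.032),(.3,.032),(.4,.032),(.5,.032),(.53,.032),(.5,.06)):
    f=-np.pi/2+.0136+a;u=np.array([np.cos(f),np.sin(f)]);n=np.array([-u[1],u[0]])
    p=A+r*u-h*n
    if a==0 and h>.04:p0=p;print(p)
    d=p-p0;print(a,d[0].round(4),(-d[1]).round(4),-a)
E
```

```text
[ 0.51242816 -0.0516057 ]
0 0.0 -0.0 0
0 0.013 -0.0002 0
0.1 0.0356 0.0016 -0.1
0.2 0.0574 0.0013 -0.2
0.3 0.079 -0.0012 -0.3
0.4 0.1002 -0.0059 -0.4
0.5 0.1208 -0.0126 -0.5
0.53 0.1269 -0.015 -0.53
0.5 0.0964 0.0011 -0.5
```

Call:
{"fn": "drive_tool", "kwargs": {"rows": [[[-0.045,0.024,0,0,0,0,0],[-0.045,0.024,0.05,0,0,0,0],[-0.045,0.024,0.1,0,0,0,0],[-0.045,0.024,0.13,0,0,0,0],[-0.045,0.024,0.15,0,0,0,0],[-0.045,0.024,0.15,0,0,0,0],[-0.045,0.024,0.15,0,0,0,0]]]}}

```text
time_s: 12.32
position: [0.513, -0.0509, 0.1897]
tcp_rot: [1.0, -0.0, -0.0, -0.0]
contact_force: [0.6, 0.2, 0.3]
opening: 0.005
gripper_force: 0.0
```

Call:
{"fn": "drive_tool", "kwargs": {"rows": [[[0.007,0,0,0,0,0,0],[0.013,0,0,0,0,0,0],[0.024,0.001,0,0,0,-0.05,0],[0.036,0.002,0,0,0,-0.1,0],[0.047,0.002,0,0,0,-0.15,0],[0.057,0.001,0,0,0,-0.2,0],[0.068,0,0,0,0,-0.25,0],[0.079,-0.001,0,0,0,-0.3,0],[0.079,-0.001,0,0,0,-0.3,0]]]}}

```text
time_s: 13.45
position: [0.5928, -0.05, 0.1895]
tcp_rot: [0.989, 0.149, 0.0, 0.0]
contact_force: [0.5, -0.5, 1.6]
opening: 0.005
gripper_force: 0.0
```

Call:
{"fn": "drive_tool", "kwargs": {"rows": [[[0.011,0.001,0,0,0,-0.05,0],[0.022,0.002,0,0,0,-0.1,0],[0.033,0.002,0,0,0,-0.15,0],[0.039,0.002,0,0,0,-0.18,0],[0.043,0.0015,0,0,0,-0.2,0],[0.043,0.0015,0,0,0,-0.2,0]]]}}

```text
time_s: 14.2
position: [0.6331, -0.039, 0.1894]
tcp_rot: [0.969, 0.247, -0.0, 0.0]
contact_force: [-2.4, -2.6, 0.2]
opening: 0.005
gripper_force: 1.7
```

Call:
{"fn": "drive_tool", "kwargs": {"rows": [[[0.002,0,0,0,0,0,0],[0.004,0,0,0,0,0,0],[0.004,0,0,0,0,0,0]]]}}

```text
time_s: 14.58
position: [0.6364, -0.0373, 0.1894]
tcp_rot: [0.969, 0.247, -0.0, 0.0]
contact_force: [-3.6, -3.5, 1.1]
opening: 0.002
gripper_force: 2.8
```

Call:
{"fn": "drive_tool", "kwargs": {"rows": [[[0.002,0,0,0,0,0,0],[0.004,0,0,0,0,0,0],[0.004,0,0,0,0,0,0]]]}}

```text
time_s: 14.95
position: [0.6399, -0.0354, 0.1894]
tcp_rot: [0.969, 0.247, -0.0, 0.0]
contact_force: [-4.4, -4.2, 1.4]
opening: 0.001
gripper_force: 2.9
```

Call:
{"fn": "drive_tool", "kwargs": {"rows": [[[0.002,0,0,0,0,0,0],[0.004,0,0,0,0,0,0],[0.004,0,0,0,0,0,0]]]}}

```text
time_s: 15.32
position: [0.6435, -0.0335, 0.1894]
tcp_rot: [0.969, 0.247, -0.0, 0.0]
contact_force: [-4.6, -4.6, 1.1]
opening: 0.006
gripper_force: 2.9
```

```bash
python3 - <<'E'
from plant import ctrl
import cv2,numpy as np
s=ctrl.read_state(); d=ctrl.get_image("wrist"); np.savez("pics/w5.npz",p=s["position"],q=s["tcp_rot"],**d)
f=ctrl.get_image("scene")
cv2.imwrite("pics/w5.png",np.hstack([cv2.resize(d["color"][:,:,::-1],(400,300)),cv2.resize(f["color"][125:230,180:320,::-1],(400,300),interpolation=2)]))
E
```

```text
(no output)
```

View pics/w5.png

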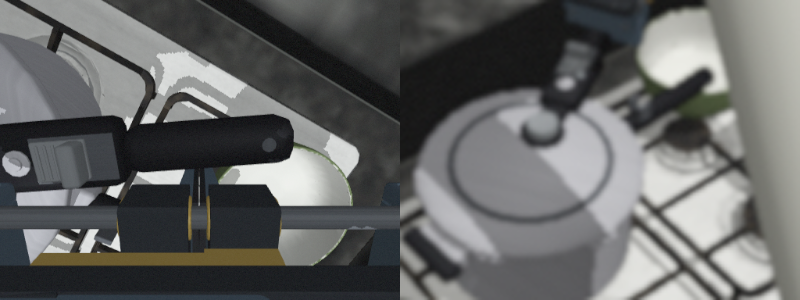

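The wrist view shows the handle well turned, with the pin near (15,163) and the end dot near (270,145). In the scene crop the pot's handle is still at its old place. I'll compute the angle.

```bash
python3 - <<'E'
from h import *
for n,k,pin,dot in(("w4",1.5625,(254,291),(511,290)),("w5",.78125,(15,163),(270,145))):
    w=np.load(f"pics/{n}.npz"); T=np.eye(4);T[:3,:3]=Ro.from_quat(w["q"]).as_matrix();T[:3,3]=w["p"]; T=T@w["T_tool_cam"]
    a,b=[plane(ray(w["camera_matrix"],T,np.array(p)/k),.188) for p in(pin,dot)]
    d=b-a; u=d[:2]/np.linalg.norm(d[:2]); print(n,a.round(4),b.round(4),np.arctan2(d[1],d[0]), "axis",(a[:2]-.102*u).round(4),np.linalg.norm(d))
E
```

```text
w4 [0.5543 0.0642 0.188 ] [ 0.5548 -0.0968  0.188 ] -1.5675637978250971 axis [0.554  0.1662] 0.16099990580064374
w5 [0.6078 0.0839 0.188 ] [ 0.6973 -0.0553  0.188 ] -0.9992847848206428 axis [0.5526 0.1697] 0.16546530524025754
```

The handle has turned about 0.56 rad. The force rose to about 6.5 N (1.3 Nm, well above the lid's 0.45 Nm), so the lid is at its stop and the pot has begun to creep round. I'll back off and lift clear.

Call:
{"fn": "drive_tool", "kwargs": {"rows": [[[-0.015,0,0,0,0,0,0],[-0.035,0,0,0,0,0,0],[-0.035,0,-0.03,0,0,0,0],[-0.035,0,-0.08,0,0,0,0],[-0.035,0,-0.14,0,0,0,0],[-0.035,0,-0.15,0,0,0,0],[-0.035,0,-0.15,0,0,0,0],[-0.035,0,-0.15,0,0,0,0]]]}}

```text
time_s: 16.42
position: [0.6124, -0.0498, 0.3378]
tcp_rot: [0.969, 0.247, -0.001, -0.001]
contact_force: [-0.2, -0.2, 0.3]
opening: 0.002
gripper_force: 0.0
```

```bash
python3 - <<'E'
from plant import ctrl
import cv2,numpy as np
s=ctrl.read_state(); print(s["position"],s["contact_force"])
d=ctrl.get_image("wrist"); np.savez("pics/w6.npz",p=s["position"],q=s["tcp_rot"],**d)
f=ctrl.get_image("scene")
cv2.imwrite("pics/w6.png",np.hstack([cv2.resize(d["color"][:,:,::-1],(400,300)),cv2.resize(f["color"][125:230,180:320,::-1],(400,300),interpolation=2)]))
E
```

```text
[ 0.61244575 -0.04979863  0.33776338] [-0.24151928 -0.24804869  0.32214467]
```

View pics/w6.png

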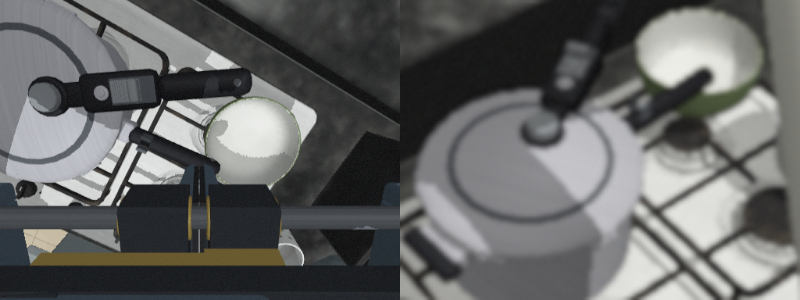

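The lid handle runs from (45,95) to (237,83) and the pot's handle from (135,133) to (215,168). I'll check the angle between them.

```bash
python3 - <<'E'
from h import *
w=np.load("pics/w6.npz"); T=np.eye(4);T[:3,:3]=Ro.from_quat(w["q"]).as_matrix();T[:3,3]=w["p"]; T=T@w["T_tool_cam"]
for p,q,z in(((101,93),(237,83),.188),((135,133),(215,168),.138)):
    a,b=[plane(ray(w["camera_matrix"],T,np.array(x)/.78125),z) for x in(p,q)]
    d=b-a; u=d[:2]/np.hypot(*d[:2]); print(a.round(4),b.round(4),np.arctan2(d[1],d[0]),(a[:2]-.102*u).round(4))
E
```

```text
[0.6105 0.0814 0.188 ] [ 0.6971 -0.0536  0.188 ] -1.0006124482717746 [0.5554 0.1673]
[0.5702 0.0324 0.138 ] [ 0.5788 -0.0947  0.138 ] -1.503124983862136 [0.5633 0.1342]
```

The handles are 0.502 rad apart, so the lid is at its stop, and the pot's axis has barely moved. Handing in.

```bash
python3 -c "
from plant import ctrl
print(ctrl.hand_in())"
```

```text
the job is handed in; nothing more can be done
None
```

The job is handed in, with no verdict shown: I held the steam button down until the pin looked sunk, pushed the lock key home and turned the lid about 0.50 rad to its stop, though the pot itself crept round about 0.06 rad at the end while its axis stayed within a few millimetres.

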